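Flip the stock tags over the paint bins

ROBOT

A 7-joint arm with a two-finger parallel gripper is mounted at the origin on the work surface. World frame = base frame: x ahead of the robot, y to its left, z up, the work surface at z = 0. Lengths are in m, angles in rad, forces in N, time in s.
With the tool pointing down it reaches from about 0.425 to 0.925 m from the base axis. Payload 6.8 kg.
Tool frame: the origin (TCP) lies midway between the tips of the shut fingers; the grasp point (between the pads) lies bot.grip_point_offset behind it (bot.grip_point_offset is the distance from the TCP to the grasp point, in m); z points along the fingers, y is the line along which they close (so a half turn about z gives the same grasp; the last joint's range is limited). The gripper opens to 85 mm and grips with 20 to 120 N. Pads are 22 mm wide; open, the fingers measure 114 mm over their backs; the gripper's body (76 mm by 85 mm) begins 54 mm behind the grasp point. The pads swing forward as they close: fully open they stand 13 mm farther back than shut.
Start: joints at [1.1, 0.477, 0.022, 1.555, -0.011, 1.109, -0.083], TCP at [0.24, -0.631, 0.231] pointing down, gripper open.
Joint ranges: [-2.96, 2.96], [-0.34, 2.1], [-1.41, 1.46], [0.24, 2.44], [-1.37, 4.51], [0.17, 1.92], [-2.96, 2.96]. Speed limits (rad/s): [2.39, 2.39, 3.14, 3.14, 3.14, 3.14, 3.14].

INTERFACE

Orientations are given as a unit quaternion [w, x, y, z].
In Python, from station import get_obs, cams, job, bot gives the robot as it stands.
- The arm moves only by the tool arm_command, never from a script. Its argument "rows" is a list that holds one entry, the list of rows, each a list of 5 numbers: the finger opening in mm, from 0 to 85.4, then the shift along the world's x, y, z in units of 60 mm (1.0 is 60 mm), then the turn about the world's z in units of 0.08 rad (1.0 is 0.08 rad). In form: [[[grip, x, y, z, turn], ...]]. A call has exactly 10 rows; each row shifts and turns the commanded pose from where the row before left it; what a row does not reach is not made up. A row lasts 1/8 s, in which the tool goes at most 62.5 mm and 10.7 degrees, less where a joint would pass 70% of its speed; a pose out of reach is approached as far as the arm can. A call with a number of a shift or a turn outside -1 to 1 is refused whole. A call with a gripper value outside its range is refused whole. The fingers move at their own pace and stop on an object; "newtons" is the grip in N (left out, the last holds). Time passes only in rows, so rows that do not move let the fingers close, or fill a call up. It gives the time, the measured TCP pose, the force, the opening and the grip force at its end, in the units of the state.
- get_obs(): the state, without advancing time (a new reading comes with each control period).
- cams.read_camera(name): name is "side" or "top"; returns the picture (420x560x3 uint8, red, green, blue); there is no depth.
- cams.camera_params(name): a dict with "K" (3x3 intrinsics, pixels), "k1" (the pictures are not rectified: a ray, as slopes to the right and down, at radius r is drawn at 1 + k1 r^2 times it, then the intrinsics apply), "extrinsics" (4x4, takes a point from camera to world coordinates). Camera axes: x right, y down, z forward; pixel columns grow to the right and rows downward; lengths in m; the calibration is good to about 2 mm. A picture is of the moment at which its call begins. camera_params takes no time and is no camera call.
- job.hand_in(): hands the job in; it is judged then, once.
The state is a dict: "t": time; "q": joint angles; "joint_vel": joint speeds; "joint_torque": joint torques, N m; "eef_pos": TCP position; "tool_rot": TCP orientation; "contact_force": force on the tool from outside, world axes, zero at the start; "torque": the same for the moment, N m; "gripper_width": opening from 0.0 (shut) to 1.0 (fully open); "grasp_force": force on a finger pad.
Only numpy, scipy, OpenCV 4.12 (cv2) and the standard library are available. Lean on these libraries where they do the work, as an engineer would, in place of code of your own. Each camera call takes 0.05 s, during which the arm holds its last target. There are 200 camera calls.

TASK

Most of the stock bins have been refilled, but the flip tags in front of them on the pine rail are out of date. With a fingertip, push over the tags that are wrong, so that only the full bins show green and any nearly empty one shows red, each tag lying fully over on its wing. Leave the tags that are already right as they are, do not grip or force any tag, and do not disturb the other things on the table.

Things in the scene. Friction and masses are not known exactly. Their poses are not given: they have to be found in the camera images.
- tag_a: holder of one flip tag, screwed on the pine rail. Origin: centre of its foot, 18 mm above the table. Own z up, own x level, towards this tag's bin, own y level, along the rail, left as seen from the robot. The leaf's hinge pin lies along x, 16 mm above the origin. Two fixed wings, 60 mm along x, rise from it as a V at 44 degrees to +y and -y, their edges 25 mm beside and 22 mm above the pin
- tag_b: holder of one flip tag, screwed on the pine rail. Origin: centre of its foot, 18 mm above the table. Own z up, own x level, towards this tag's bin, own y level, along the rail, left as seen from the robot. The leaf's hinge pin lies along x, 16 mm above the origin. Two fixed wings, 60 mm along x, rise from it as a V at 44 degrees to +y and -y, their edges 25 mm beside and 22 mm above the pin
- tag_c: holder of one flip tag, screwed on the pine rail. Origin: centre of its foot, 18 mm above the table. Own z up, own x level, towards this tag's bin, own y level, along the rail, left as seen from the robot. The leaf's hinge pin lies along x, 16 mm above the origin. Two fixed wings, 60 mm along x, rise from it as a V at 44 degrees to +y and -y, their edges 25 mm beside and 22 mm above the pin
- tag_d: holder of one flip tag, screwed on the pine rail. Origin: centre of its foot, 18 mm above the table. Own z up, own x level, towards this tag's bin, own y level, along the rail, left as seen from the robot. The leaf's hinge pin lies along x, 16 mm above the origin. Two fixed wings, 60 mm along x, rise from it as a V at 44 degrees to +y and -y, their edges 25 mm beside and 22 mm above the pin
- tab_a (a point): middle of the tip of the leaf's thumb tab on tag_a (free edge, 34 mm wide along x, 3 mm thick), 53 mm from the hinge pin; at rest 38 mm beside the pin and 37 mm above it, the last 15 mm of leaf standing out past the wing's edge
- tab_b (a point): middle of the tip of the leaf's thumb tab on tag_b (free edge, 34 mm wide along x, 3 mm thick), 53 mm from the hinge pin; at rest 38 mm beside the pin and 37 mm above it, the last 15 mm of leaf standing out past the wing's edge
- tab_c (a point): middle of the tip of the leaf's thumb tab on tag_c (free edge, 34 mm wide along x, 3 mm thick), 53 mm from the hinge pin; at rest 38 mm beside the pin and 37 mm above it, the last 15 mm of leaf standing out past the wing's edge
- tab_d (a point): middle of the tip of the leaf's thumb tab on tag_d (free edge, 34 mm wide along x, 3 mm thick), 53 mm from the hinge pin; at rest 38 mm beside the pin and 37 mm above it, the last 15 mm of leaf standing out past the wing's edge
- leaf_a (a joint): turn in rad of tag_a's leaf about the pin: 30 g, 3 mm thick, 60 mm along x. 0 upright; stops at +0.80 (leans to own -y, right, green face up) and -0.80 (leans to +y, left, red face up), resting there by its weight. Turns freely; past upright it falls over by itself. A finger under 1 N pushes its tab's edge up and over, in an arc about the pin, from the side to which it leans
- leaf_b (a joint): turn in rad of tag_b's leaf about the pin: 30 g, 3 mm thick, 60 mm along x. 0 upright; stops at +0.80 (leans to own -y, right, green face up) and -0.80 (leans to +y, left, red face up), resting there by its weight. Turns freely; past upright it falls over by itself. A finger under 1 N pushes its tab's edge up and over, in an arc about the pin, from the side to which it leans
- leaf_c (a joint): turn in rad of tag_c's leaf about the pin: 30 g, 3 mm thick, 60 mm along x. 0 upright; stops at +0.80 (leans to own -y, right, green face up) and -0.80 (leans to +y, left, red face up), resting there by its weight. Turns freely; past upright it falls over by itself. A finger under 1 N pushes its tab's edge up and over, in an arc about the pin, from the side to which it leans
- leaf_d (a joint): turn in rad of tag_d's leaf about the pin: 30 g, 3 mm thick, 60 mm along x. 0 upright; stops at +0.80 (leans to own -y, right, green face up) and -0.80 (leans to +y, left, red face up), resting there by its weight. Turns freely; past upright it falls over by itself. A finger under 1 N pushes its tab's edge up and over, in an arc about the pin, from the side to which it leans
- bin_tubes: blue stock bin FULL of paint tubes, heaped to 95 mm above the table; 112 mm wide, 140 mm deep, 75 mm high (36 mm at its open front), fixed, standing behind the rail. Origin: under its centre, 116 mm from the origin of its own tag, straight along that tag's own x. Any bin can stand behind any tag
- bin_jars: blue stock bin FULL of small paint jars with white lids, 69 mm high; 112 mm wide, 140 mm deep, 75 mm high (36 mm at its open front), fixed, standing behind the rail. Origin: under its centre, 116 mm from the origin of its own tag, straight along that tag's own x. Any bin can stand behind any tag
- bin_tape: blue stock bin nearly EMPTY, one roll of tape left on its floor; 112 mm wide, 140 mm deep, 75 mm high (36 mm at its open front), fixed, standing behind the rail. Origin: under its centre, 116 mm from the origin of its own tag, straight along that tag's own x. Any bin can stand behind any tag
- bin_pastels: blue stock bin FULL of pastel sticks, stacked to 74 mm above the table; 112 mm wide, 140 mm deep, 75 mm high (36 mm at its open front), fixed, standing behind the rail. Origin: under its centre, 116 mm from the origin of its own tag, straight along that tag's own x. Any bin can stand behind any tag
- paint_jar: loose jar of acrylic, 41 mm across, 60 mm high, orange with a white lid, in front of the rail; leave it alone. Origin: centre of its underside
- eraser: loose white eraser in a card sleeve, 24 x 48 x 18 mm, in front of the rail; leave it alone. Origin: centre of its underside
- marker_box: loose purple box of markers, 45 x 85 x 30 mm, in front of the rail; leave it alone. Origin: centre of its underside
- brush_pot: loose white pot of brushes, 82 mm across, 100 mm high, the brushes reaching to about 250 mm, on the left of the table; leave it alone. Origin: centre of its underside
- tumbler: loose blue glass, 80 mm across, 105 mm high, on the right of the table; leave it alone. Origin: centre of its underside
- orange: loose orange, 73 mm across, 70 mm high, left front; leave it alone. Origin: centre of its underside
- tape_roll: loose roll of masking tape lying flat, 90 mm across, 24 mm high, right front; leave it alone. Origin: centre of its underside

How it is judged:
By the outcome, as a careful person would: the job done as asked, in the order asked, and still so for the second after the job is handed in, with the robot touching nothing.
It also fails if it takes over 61 s, if anything falls off the work surface, if the arm or the gripper's body presses on something with over 40 N, if the wrist force passes 120 N, or if a joint passes its speed limit or range.

## Working session

There is one attempt and no reset: what is moved stays moved. The work goes in short steps, Python scripts to look and compute and a tool call to move; the robot and the scene stay as the last step left them, time stands still between calls to the robot, and variables do not carry over. Pictures are saved under pics/ and viewed, at most 10 in all, crops included, and the job is handed in when it is done.

Besides the shell and the picture viewer there is one more tool, called after "Emit:" in YAML: its name, and indented under it one key for each argument. arm_command: Moves the arm, as the interface text tells. Its arguments: {"type":"object","properties":{"rows":{"type":"array"},"newtons":{"type":"number"}},"required":["rows"]}

```bash
mkdir -p pics; python3 - <<'E'
from station import get_obs,cams,job,bot
import cv2
for n in("top","side"):
    im=cams.read_camera(n); cv2.imwrite(f"pics/{n}0.png",im[:,:,::-1]); p=cams.camera_params(n); print(n,p)
o=get_obs();print(o["t"],o["eef_pos"],o["tool_rot"],bot.grip_point_offset)
E
```

```text
top {'K': array([[460.41753105,   0.        , 283.62038211],
       [  0.        , 460.41753105, 210.39275247],
       [  0.        ,   0.        ,   1.        ]]), 'k1': -0.11549717665027621, 'extrinsics': array([[-0.02628871, -0.98486573,  0.17131375,  0.24266622],
       [-0.9996352 ,  0.02696128,  0.00160011, -0.01371922],
       [-0.00619473, -0.17120919, -0.98521523,  1.44151316],
       [ 0.        ,  0.        ,  0.        ,  1.        ]])}
side {'K': array([[540.73534625,   0.        , 278.75686887],
       [  0.        , 540.73534625, 212.08211319],
       [  0.        ,   0.        ,   1.        ]]), 'k1': 0.03498931339519921, 'extrinsics': array([[-0.71669112, -0.4951586 ,  0.49109246, -0.26010507],
       [-0.69711545,  0.48887724, -0.52443217,  0.81955685],
       [ 0.01959317, -0.71820401, -0.69555668,  1.1829369 ],
       [ 0.        ,  0.        ,  0.        ,  1.        ]])}
0.1 [ 0.23939101 -0.63057064  0.23044433] [-7.87591542e-04  9.83588369e-01  1.80425232e-01 -1.90351417e-04] 0.0187
```

View pics/top0.png

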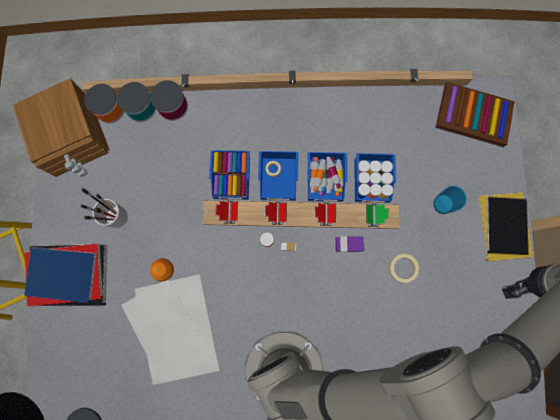

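View pics/side0.png

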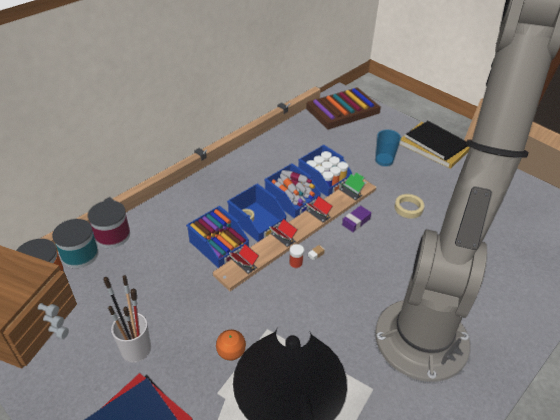

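Left to right, the bins are pastels (red tag), tape (red), tubes (red) and jars (green). The first and third tags look wrong, so I'll zoom in on them.

```bash
python3 - <<'E'
import cv2
a=cv2.imread("pics/top0.png")[190:260,200:405]; cv2.imwrite("pics/topz.png",cv2.resize(a,(800,273),interpolation=2))
a=cv2.imread("pics/side0.png")[160:290,210:390]; cv2.imwrite("pics/sidez.png",cv2.resize(a,None,fx=4.4,fy=4.4,interpolation=2))
E
```

```text
(no output)
```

View pics/topz.png

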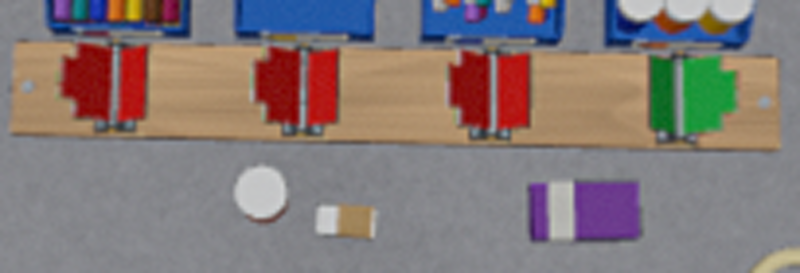

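View pics/sidez.png

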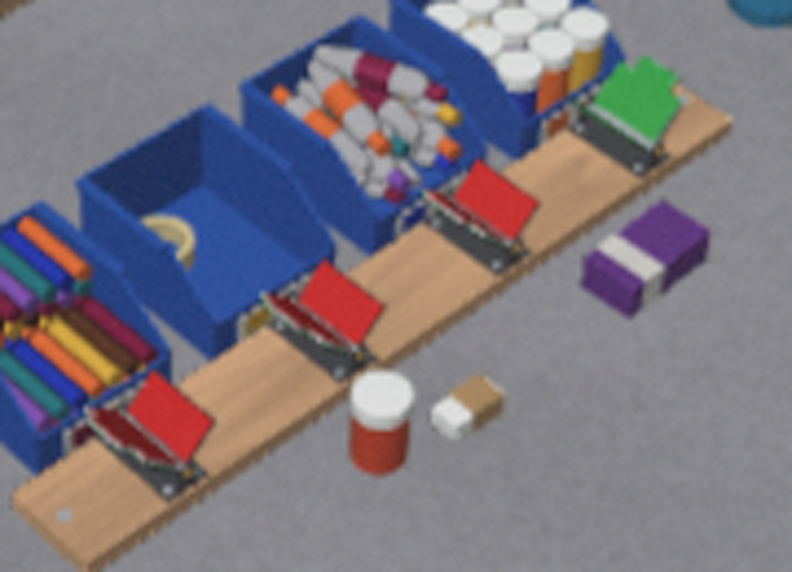

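Top crop: each red leaf's tab is on the left. The tab tips are at about crop (62,85) for tag 1, (254,87) for tag 2 and (448,87) for tag 3. The pins run (120,42)-(113,126) and (495,45)-(489,130). Tag 4 is green and leans right, with its tip at (738,93). So tags 1 (pastels) and 3 (tubes) need to go over to the right.

```bash
cat > h.py <<'E'
import numpy as np,cv2
from station import cams
def w(n,u,v,z):
    p=cams.camera_params(n);d=np.array([p["k1"],0,0,0,0.])
    r=cv2.undistortPoints(np.array([[[u,v]]],float),p["K"],d)[0,0]
    E=p["extrinsics"];d=E[:3,:3]@[r[0],r[1],1];return E[:3,3]+d*(z-E[2,3])/d[2]
E
python3 - <<'E'
from h import *
T=lambda u,v,z:w("top",200+(u+.5)/3.902-.5,190+(v+.5)/3.902-.5,z).round(4)
S=lambda u,v,z:w("side",210+(u+.5)/4.4-.5,160+(v+.5)/4.4-.5,z).round(4)
for n,z,L in[("tab",.071,[(62,85),(254,87),(448,87)]),("tab4",.071,[(738,93)]),("pinback/front",.036,[(120,42),(113,126),(308,45),(301,128),(495,45),(489,130),(682,53),(678,137)]),
 ("rail corners",.018,[(12,42),(778,57),(10,132),(778,148)]),("rwing",.056,[(148,45),(145,119),(530,54),(528,128)]),("jar lid",.06,[(261,193)]),("eraser",.018,[(346,221)]),("box",.03,[(530,181),(530,238)])]:
    for p in L: print(n,p,T(*p,z))
print("side rwing tops",S(153,372,.056),S(213,422,.056),S(480,158,.056),S(538,206,.056))
E
```

```text
tab (62, 85) [0.4835 0.1949 0.071 ]
tab (254, 87) [0.4778 0.0457 0.071 ]
tab (448, 87) [ 0.4737 -0.1044  0.071 ]
tab4 (738, 93) [ 0.4628 -0.3299  0.071 ]
pinback/front (120, 42) [0.5232 0.1536 0.036 ]
pinback/front (113, 126) [0.4556 0.1597 0.036 ]
pinback/front (308, 45) [0.5166 0.0035 0.036 ]
pinback/front (301, 128) [0.45   0.0107 0.036 ]
pinback/front (495, 45) [ 0.5126 -0.1455  0.036 ]
pinback/front (489, 130) [ 0.4443 -0.1379  0.036 ]
pinback/front (682, 53) [ 0.502 -0.295  0.036]
pinback/front (678, 137) [ 0.4345 -0.2877  0.036 ]
rail corners (12, 42) [0.5293 0.2438 0.018 ]
rail corners (778, 57) [ 0.5    -0.3769  0.018 ]
rail corners (10, 132) [0.4556 0.2451 0.018 ]
rail corners (778, 148) [ 0.4257 -0.3718  0.018 ]
rwing (148, 45) [0.5162 0.1292 0.056 ]
rwing (145, 119) [0.4574 0.1321 0.056 ]
rwing (530, 54) [ 0.5008 -0.1708  0.056 ]
rwing (528, 128) [ 0.4421 -0.1666  0.056 ]
jar lid (261, 193) [0.3965 0.0424 0.06  ]
eraser (346, 221) [ 0.377  -0.0229  0.018 ]
box (530, 181) [ 0.4035 -0.1692  0.03  ]
box (530, 238) [ 0.3584 -0.1672  0.03  ]
side rwing tops [0.513 0.132 0.056] [0.4555 0.1343 0.056 ] [ 0.5    -0.1712  0.056 ] [ 0.4394 -0.1626  0.056 ]
```

Emit:
arm_command:
  rows:
    - [[0, 0.2, 0.46, 0, -0.27], [0, 0.2, 0.46, 0, -0.27], [0, 0.2, 0.46, 0, -0.27], [0, 0.2, 0.46, 0, -0.27], [0, 0.2, 0.46, 0, -0.27], [0, 0.2, 0.46, 0, -0.27], [0, 0.2, 0.46, 0, -0.27], [0, 0.2, 0.46, 0, -0.27], [0, 0.2, 0.46, 0, -0.27], [0, 0.2, 0.46, 0, -0.27]]

```text
t: 1.35
eef_pos: [0.3597, -0.3539, 0.231]
tool_rot: [-0.0, 0.997, 0.073, -0.0]
contact_force: [-0.2, -0.6, 1.2]
gripper_width: -0.001
grasp_force: 0.0
```

Emit:
arm_command:
  rows:
    - [[0, 0.2, 0.46, 0, -0.27], [0, 0.2, 0.46, 0, -0.27], [0, 0.2, 0.46, 0, -0.27], [0, 0.2, 0.46, 0, -0.27], [0, 0.2, 0.46, 0, -0.27], [0, 0.2, 0.46, 0, -0.27], [0, 0.2, 0.46, 0, -0.27], [0, 0.2, 0.46, 0, -0.27], [0, 0.2, 0.46, 0, -0.27], [0, 0, 0, 0, 0]]

```text
t: 2.6
eef_pos: [0.4682, -0.1043, 0.2311]
tool_rot: [-0.0, 1.0, -0.022, -0.0]
contact_force: [0.5, -0.3, 0.2]
gripper_width: 0.001
grasp_force: 0.0
```

Emit:
arm_command:
  rows:
    - [[0, 0.05, 0.22, 0, 0], [0, 0.05, 0.22, 0, 0], [0, 0, 0, -0.36, 0], [0, 0, 0, -0.36, 0], [0, 0, 0, -0.36, 0], [0, 0, 0, -0.36, 0], [0, 0, 0, -0.36, 0], [0, 0, 0, -0.36, 0], [0, 0, 0, 0, 0], [0, 0, 0, 0, 0]]

```text
t: 3.85
eef_pos: [0.474, -0.0801, 0.1024]
tool_rot: [-0.0, 1.0, -0.024, 0.0]
contact_force: [-0.0, 0.1, 0.3]
gripper_width: 0.001
grasp_force: 0.0
```

```bash
python3 - <<'E'
from station import cams
import cv2
a=cams.read_camera("side")[140:290,200:400,::-1]; b=cams.read_camera("top")[150:260,200:400,::-1]
cv2.imwrite("pics/c1.png",cv2.vconcat([cv2.resize(x,None,fx=f,fy=f,interpolation=2) for x,f in((a,2.2),(b,2.2))]))
E
```

```text
(no output)
```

View pics/c1.png

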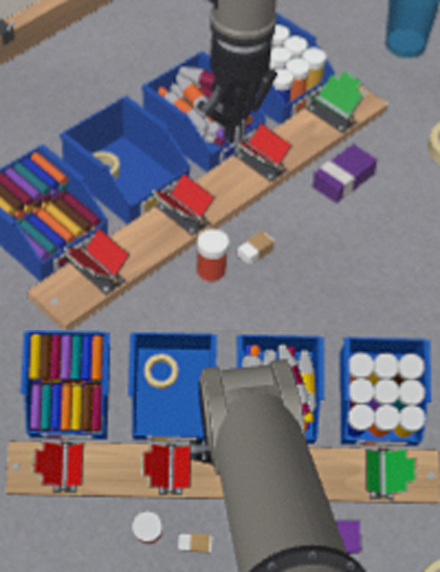

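Emit:
arm_command:
  rows:
    - [[0, 0, 0.07, 0, 0], [0, 0, 0, -0.14, 0], [0, 0, 0, -0.14, 0], [0, 0, 0, -0.14, 0], [0, 0, 0, -0.14, 0], [0, 0, 0, -0.14, 0], [0, 0, 0, 0, 0], [0, 0, 0, 0, 0], [0, 0, 0, 0, 0], [0, 0, 0, 0, 0]]

```text
t: 5.2
eef_pos: [0.4738, -0.0761, 0.06]
tool_rot: [0.0, 1.0, -0.024, 0.0]
contact_force: [-0.2, 0.2, -0.1]
gripper_width: -0.002
grasp_force: 0.0
```

Emit:
arm_command:
  rows:
    - [[0, 0, -0.09, 0, 0], [0, 0, -0.09, 0, 0], [0, 0, -0.07, 0.057, 0], [0, 0, -0.07, 0.057, 0], [0, 0, -0.08, 0.043, 0], [0, 0, -0.08, 0.043, 0], [0, 0, -0.09, 0.026, 0], [0, 0, -0.09, 0.026, 0], [0, 0, -0.11, 0.006, 0], [0, 0, -0.11, 0.006, 0]]

```text
t: 6.45
eef_pos: [0.4735, -0.1294, 0.0755]
tool_rot: [0.0, 1.0, -0.024, -0.0]
contact_force: [-0.2, -0.2, 0.1]
gripper_width: 0.0
grasp_force: 0.0
```

```bash
python3 - <<'E'
from station import cams
import cv2
a=cams.read_camera("side")[140:290,200:400,::-1]
cv2.imwrite("pics/c2.png",cv2.resize(a,None,fx=3,fy=3,interpolation=2))
E
```

```text
(no output)
```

View pics/c2.png

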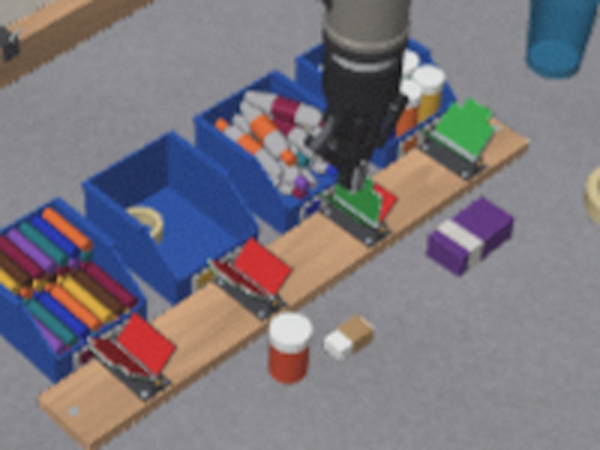

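The third leaf stands nearly upright at about (365,200), with the finger behind it. I'll carry on right until it falls, then lift.

Emit:
arm_command:
  rows:
    - [[0, 0, -0.07, 0, 0], [0, 0, -0.07, 0, 0], [0, 0, -0.07, 0, 0], [0, 0, -0.07, 0, 0], [0, 0, 0, 0, 0], [0, 0, 0, 0, 0], [0, 0, 0.1, 0, 0], [0, 0, 0.1, 0.2, 0], [0, 0, 0, 0.3, 0], [0, 0, 0, 0.3, 0]]

```text
t: 7.75
eef_pos: [0.4737, -0.1329, 0.1248]
tool_rot: [-0.0, 1.0, -0.023, 0.0]
contact_force: [-0.4, -1.3, 0.4]
gripper_width: 0.0
grasp_force: 0.0
```

```bash
python3 - <<'E'
from station import cams
import cv2
a=cams.read_camera("side")[140:290,200:400,::-1]
cv2.imwrite("pics/c3.png",cv2.resize(a,None,fx=3,fy=3,interpolation=2))
E
```

```text
(no output)
```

View pics/c3.png

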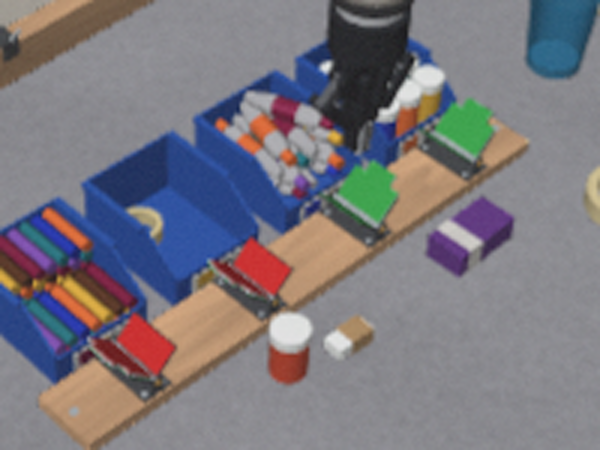

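The third tag now lies over and shows green. Next is the first tag.

Emit:
arm_command:
  rows:
    - [[0, 0.02, 0.2, 0.3, 0], [0, 0.02, 0.5, 0.1, 0], [0, 0.02, 0.5, 0, 0], [0, 0.02, 0.5, 0, 0], [0, 0.02, 0.5, 0, 0], [0, 0.02, 0.5, 0, 0], [0, 0.02, 0.5, 0, 0], [0, 0.02, 0.5, 0, 0], [0, 0, 0.5, 0, 0], [0, 0, 0.5, 0, 0]]

```text
t: 9.05
eef_pos: [0.4829, 0.1497, 0.1479]
tool_rot: [-0.0, 1.0, -0.024, 0.0]
contact_force: [0.4, -0.2, 0.5]
gripper_width: 0.0
grasp_force: 0.0
```

Emit:
arm_command:
  rows:
    - [[0, 0, 0.5, 0, 0], [0, 0, 0.5, 0, 0], [0, 0, 0.25, 0, 0], [0, 0, 0, 0, 0], [0, 0, 0, -0.2, 0], [0, 0, 0, -0.2, 0], [0, 0, 0, -0.2, 0], [0, 0, 0, 0, 0], [0, 0, 0, 0, 0], [0, 0, 0, 0, 0]]

```text
t: 10.3
eef_pos: [0.4834, 0.2235, 0.1119]
tool_rot: [-0.0, 1.0, -0.024, 0.0]
contact_force: [0.4, -0.3, 0.0]
gripper_width: 0.002
grasp_force: 0.0
```

Emit:
arm_command:
  rows:
    - [[0, 0, 0, -0.17, 0], [0, 0, 0, -0.17, 0], [0, 0, 0, -0.17, 0], [0, 0, 0, -0.17, 0], [0, 0, 0, -0.19, 0], [0, 0, 0, 0, 0], [0, 0, 0, 0, 0], [0, 0, 0, 0, 0], [0, 0, 0, 0, 0], [0, 0, 0, 0, 0]]

```text
t: 11.55
eef_pos: [0.4833, 0.2234, 0.0595]
tool_rot: [-0.0, 1.0, -0.024, 0.0]
contact_force: [0.5, 0.1, -0.5]
gripper_width: -0.002
grasp_force: 0.0
```

Emit:
arm_command:
  rows:
    - [[0, 0, -0.09, 0, 0], [0, 0, -0.09, 0, 0], [0, 0, -0.07, 0.057, 0], [0, 0, -0.07, 0.057, 0], [0, 0, -0.08, 0.043, 0], [0, 0, -0.08, 0.043, 0], [0, 0, -0.09, 0.026, 0], [0, 0, -0.09, 0.026, 0], [0, 0, -0.11, 0.006, 0], [0, 0, -0.11, 0.006, 0]]

```text
t: 12.8
eef_pos: [0.4831, 0.1699, 0.0751]
tool_rot: [0.0, 1.0, -0.024, -0.0]
contact_force: [0.3, -0.1, -0.3]
gripper_width: 0.002
grasp_force: 0.0
```

Emit:
arm_command:
  rows:
    - [[0, 0, -0.07, 0, 0], [0, 0, -0.07, 0, 0], [0, 0, -0.07, 0, 0], [0, 0, -0.07, 0, 0], [0, 0, 0, 0, 0], [0, 0, 0, 0, 0], [0, 0, 0.1, 0, 0], [0, 0, 0.1, 0.2, 0], [0, 0, 0, 0.5, 0], [0, 0, 0, 0.8, 0]]

```text
t: 14.05
eef_pos: [0.4821, 0.1662, 0.1658]
tool_rot: [0.0, 1.0, -0.023, -0.001]
contact_force: [1.1, 0.3, 0.7]
gripper_width: 0.0
grasp_force: 0.0
```

Emit:
arm_command:
  rows:
    - [[0, 0, 0, 0.5, 0], [0, 0, 0, 0.5, 0], [0, 0, 0, 0, 0], [0, 0, 0, 0, 0], [0, 0, 0, 0, 0], [0, 0, 0, 0, 0], [0, 0, 0, 0, 0], [0, 0, 0, 0, 0], [0, 0, 0, 0, 0], [0, 0, 0, 0, 0]]

```text
t: 15.3
eef_pos: [0.4832, 0.1657, 0.2252]
tool_rot: [-0.0, 1.0, -0.024, 0.0]
contact_force: [0.4, -0.4, -0.1]
gripper_width: -0.001
grasp_force: 0.0
```

```bash
python3 - <<'E'
from station import cams
import cv2
a=cams.read_camera("side")[140:290,200:400,::-1]
cv2.imwrite("pics/c4.png",cv2.resize(a,None,fx=3.5,fy=3.5,interpolation=2))
E
```

```text
(no output)
```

View pics/c4.png

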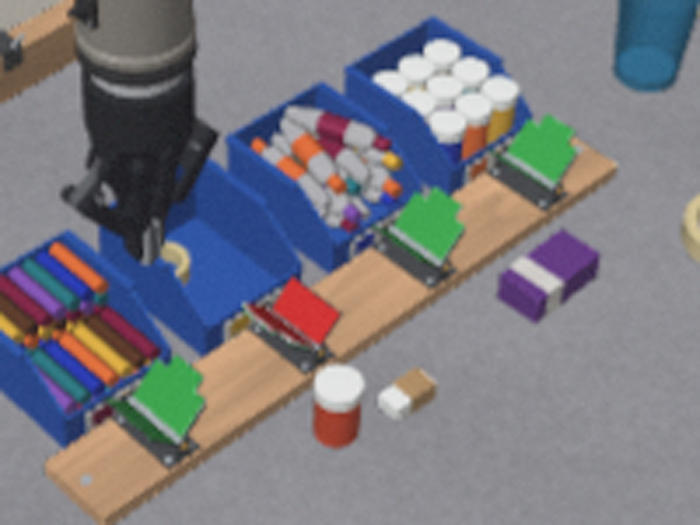

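The pastels, tubes and jars tags now show green at about (170,395), (425,225) and (540,150), all lying fully over. The tape tag still shows red at (300,315), and the loose things are where they were.

```bash
python3 -c "
from station import job; print(job.hand_in())"
```

```text
the job is handed in; nothing more can be done
None
```

I pushed over the pastels and tubes tags so all three full bins show green, left the jars (green) and tape (red) tags as they were, and handed in the job at about 15 s of the 61 s allowed.

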